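# Rack the slim fitting sleeves and hold the wide one down in its sprung ring

## Task

Put the bearing fitting sleeves from the front of the bench away: first stand one slim sleeve fully down in the rack socket marked with one dot, then the other slim sleeve in the socket marked with two dots (either slim sleeve may go first). Last, set the wide sleeve upright into the sprung ring of the round cradle, press it down until the ring is at the bottom of its travel, and finish holding it pressed down there, so that I can slip its keeper in; the program ends while still holding. Knock no sleeve over and leave the other things on the bench where they are.

Things in the scene. Friction and masses are not known exactly. Their poses are not given: they have to be found in the camera images.
- slim_a_sleeve: slim plain steel fitting sleeve standing upright at the front of the bench, 31 mm diameter, 138 mm tall, 0.25 kg; origin at the centre of its underside, z up its axis; treat as a solid round bar
- slim_b_sleeve: the other slim steel fitting sleeve, 30 mm diameter, 144 mm tall, 0.26 kg, standing; origin at the centre of its underside (its axis up to 1 mm off it), z up its axis
- wide_sleeve: wide steel fitting sleeve standing at the front of the bench, 49 mm diameter (48 mm where held), 126 mm tall, 0.65 kg (up to 10 % either way); origin at the centre of its underside, z up its axis. The three sleeves swap places from start to start; similar spare sleeves and parts at the back of the bench are fixed and no part of the job
- rack: fixed aluminium block 90 (x) x 155 (y) x 50 (z) mm, with two round vertical sockets 35 mm in diameter and 40 mm deep, 85 mm apart along its y axis, with a 2 mm chamfered mouth; origin at the centre of its underside. It stands turned up to 0.3 rad
- socket_one (a point): centre of the floor of the socket marked with one dark dot on the block's top in front of it, the +y (left) socket; the floor is 10 mm above the bench, the mouth 40 mm above the floor
- socket_two (a point): centre of the floor of the socket marked with two dark dots side by side, the -y (right) socket; same height and depth
- cradle_base (a point): centre of the underside of the fixed sprung cradle: a round grey base 116 mm across and 30 mm high, with three thin guide posts 44 mm from the axis that reach 90 mm above the bench. Cradle and rack swap places from start to start
- ring_seat (a point): centre of the ledge inside the steel ring on which the wide sleeve's underside rests; 55 mm above the bench with the ring up, 35 mm with it at the bottom. The ring's bore above the ledge is 51 mm, its flared mouth is 19 mm above the ledge and 62 mm wide; it moves straight down with the joint
- ring (a joint): travel of the sprung ring, 0 up, 0.020 m at its bottom stop. The spring carries the wide sleeve's weight without sinking; on top of that weight it takes about 3 N to start it and about 11 N to hold it at the bottom; it springs back when let go
- bearing: steel ball bearing lying flat, 47 mm across, 14 mm thick; bystander; origin at the centre of its underside
- hex_nut: large steel hex nut lying flat, 30 x 34 x 16 mm; bystander; origin at the centre of its underside
- pocket_torch: dark hand torch lying down, 111 mm long, 33 mm thick; bystander; origin at the centre of its underside
- tape: black tape roll lying flat, 58 mm across, 19 mm high; bystander; origin at the centre of its underside
There are look-alikes about, which are no part of the job. Leave any orange look-alike of the slim_b_sleeve alone.

How it is judged:
By the outcome, as a careful person would: the job done as asked, in the order asked, and still so for the second after the job is handed in, while the arm keeps its last pose, push and grip.
It also fails if it takes over 72 s, if anything falls off the work surface, if the arm or the gripper's body presses on something with over 40 N, if the wrist force passes 120 N, or if a joint passes its speed limit or range.

## Robot

A 6-joint arm with a two-finger parallel gripper is mounted at the origin on a cart in front of the work surface, level with it; the furniture and walls round the work are solid. World frame = base frame: x ahead of the robot, y to its left, z up, the work surface at z = 0. Lengths are in mm, angles in degrees, forces in N, time in s.
With the tool pointing down it reaches from about 300 to 850 mm from the base axis. Payload 4.2 kg.
Tool frame: the origin (TCP) lies midway between the tips of the shut fingers; the grasp point (between the pads) lies 19 mm behind it; z points along the fingers, y is the line along which they close (so a half turn about z gives the same grasp; the last joint's range is limited). The gripper opens to 91 mm and grips with 3 to 60 N. Pads are 32 mm wide; open, the fingers measure 118 mm over their backs; the gripper's body (76 mm by 178 mm) begins 60 mm behind the grasp point.
Start: joints at [-77.12, 18.312, 89.639, -0, 72.044, -1.146], TCP at [139.361, -557.873, 213.976] pointing down, gripper open.
Joint ranges: [-177.97, 177.97], [-48.28, 115.42], [12.27, 149.76], [-77.06, 257.06], [2.81, 150.46], [-146.56, 146.56]. Speed limits (degrees/s): [147.25, 147.25, 180, 180, 180, 180].

## Interface

Orientations are given as [roll, pitch, yaw] about the fixed x, y, z axes, in that order (R = Rz(yaw) Ry(pitch) Rx(roll)).
In Python, from workcell import env gives the robot as it stands.
- The arm moves only by the shell command python3 -m jog 'ROWS' [FORCE]. ROWS is a JSON object of lists of equal length, an entry for each row: "jaw": the finger opening in mm, from 0 to 91.2; "slide": the shift along the tool's x, y, z in units of 30 mm (1.0 is 30 mm), a list of three; "spin": the turn about the tool's z in units of 8 degrees (1.0 is 8 degrees). In form: {"jaw": [jaw, ...], "slide": [[dx, dy, dz], ...], "spin": [spin, ...]}. A call has 1 to 10 rows; each row shifts and turns the commanded pose from where the row before left it, along the tool's axes as they then stand; what a row does not reach is not made up. A row lasts 1/10 s, in which the tool goes at most 50 mm and 8.59 degrees, less where a joint would pass 70% of its speed; a pose out of reach is approached as far as the arm can. A call is refused whole if a number of a shift passes 1 or a number of a turn 1, either way. A call with a gripper value outside its range is refused whole. The fingers move at their own pace and stop on an object; FORCE is the grip in N (left out, the last holds). Time passes only in rows, so rows that do not move let the fingers close. It gives the time, the measured TCP pose, the force, the opening and the grip force at its end, in the units of the state.
- env.state(): the state, without advancing time (a new reading comes with each control period).
- env.grab_frame(name): name is "scene" or "top" or "wrist"; returns the picture (480x640x3 uint8, red, green, blue); there is no depth.
- env.camera_model(name): a dict with "fx", "fy", "cx", "cy" (pixels), "D" ([k1, k2, p1, p2, k3] as OpenCV has them; the pictures are not rectified), "camera_from_world" (4x4, takes a point from world to camera coordinates). Camera axes: x right, y up, looking along -z (the intrinsics and any distortion apply to the point x, -y, -z); pixel columns grow to the right and rows downward; lengths in mm; the calibration is good to about 2 mm. A picture is of the moment at which its call begins: read the wrist's pose just before it. camera_model takes no time and is no camera call; for the wrist camera it gives the pose at the moment of the call.
- env.job_done(): hands the job in; it is judged then, once.
The state is a dict: "time_s": time; "qpos": joint angles; "qvel": joint speeds; "effort": joint torques, N m; "ee_pos": TCP position; "ee_rot": TCP orientation; "force": force on the tool from outside, world axes, zero at the start; "torque": the same for the moment, N m; "gripper_width": finger opening in mm; "gripper_force": force on a finger pad.
Only numpy, scipy, OpenCV 4.12 (cv2) and the standard library are available. Lean on these libraries where they do the work, as an engineer would, in place of code of your own. Each camera call takes 0.05 s, during which the arm holds its last target. There are 200 camera calls.

## Working session

There is one attempt and no reset: what is moved stays moved. The work goes in short steps, Python scripts to look and compute and a shell command to move; the robot and the scene stay as the last step left them, time stands still between calls to the robot, and variables do not carry over. Pictures are saved under pics/ and viewed, at most 10 in all, crops included, and the job is handed in when it is done.

```bash
mkdir -p pics; ls
cat > h.py <<'E'
import numpy as np, cv2
from workcell import env
def snap(n,f):
    m=env.camera_model(n); im=env.grab_frame(n); np.savez('pics/'+f+'.npz',im=im,T=m['camera_from_world'],K=[m['fx'],m['fy'],m['cx'],m['cy']],D=m['D'])
    cv2.imwrite('pics/'+f+'.png',im[:,:,::-1]); return im
class V:
    def __init__(s,f):
        d=np.load('pics/'+f+'.npz'); s.im=d['im']; s.T=d['T']; fx,fy,cx,cy=d['K']; s.K=np.array([[fx,0,cx],[0,fy,cy],[0,0,1.]]); s.D=d['D']
        s.R=s.T[:3,:3]; s.C=-s.R.T@s.T[:3,3]
    def ray(s,uv):
        p=cv2.undistortPoints(np.array([[uv]],float),s.K,s.D)[0,0]; d=s.R.T@np.array([p[0],-p[1],-1]); return d/np.linalg.norm(d)
    def plane(s,uv,z):
        d=s.ray(uv); return s.C+d*(z-s.C[2])/d[2]
    def proj(s,P):
        c=np.atleast_2d(P)@s.R.T+s.T[:3,3]; return cv2.projectPoints((c*[1,-1,-1]).reshape(-1,1,3),np.zeros(3),np.zeros(3),s.K,s.D)[0][:,0]
def tri(vs,uvs):
    A=np.zeros((3,3));b=np.zeros(3);
    for v,uv in zip(vs,uvs):
        d=v.ray(uv);M=np.eye(3)-np.outer(d,d);A+=M;b+=M@v.C
    return np.linalg.solve(A,b)
E
python3 - <<'E'
from h import *
print(env.state())
for n in ('scene','top','wrist'):
    snap(n,n+'0'); v=V(n+'0'); print(n,v.C.round(),v.ray((320,240)).round(2),v.K[0,0])
E
```

```text
pics
{'time_s': 0.0, 'qpos': array([-7.71199070e+01,  1.83505261e+01,  8.97058164e+01, -1.59818098e-04,
        7.20436754e+01, -1.14375415e+00]), 'qvel': array([-0.10106415, -0.0393589 , -0.01919716,  0.00675507,  0.00134592,
        0.11148989]), 'effort': array([-4.73939019e-05, -4.12464237e+01, -2.31975389e+01,  7.29007297e-02,
        4.58333921e-02, -1.52636926e-04]), 'ee_pos': array([ 139.24632682, -557.36756192,  213.13545403]), 'ee_rot': array([-1.79899999e+02, -1.84453371e-03,  1.40238949e+01]), 'force': array([ 0.19864593, -0.49070779, -0.18017321]), 'torque': array([0.00106871, 0.00055232, 0.01633177]), 'gripper_force': 0.0, 'gripper_width': 91.16677755036766}
scene [  56.  691. 1040.] [ 0.35 -0.53 -0.77] 488.0827921613444
top [ 451.   25. 1360.] [ 0.05 -0.   -1.  ] 606.2128717483735
wrist [ 206. -541.  383.] [-0.25 -0.05 -0.97] 373.75026078300607
```

View pics/top0.png

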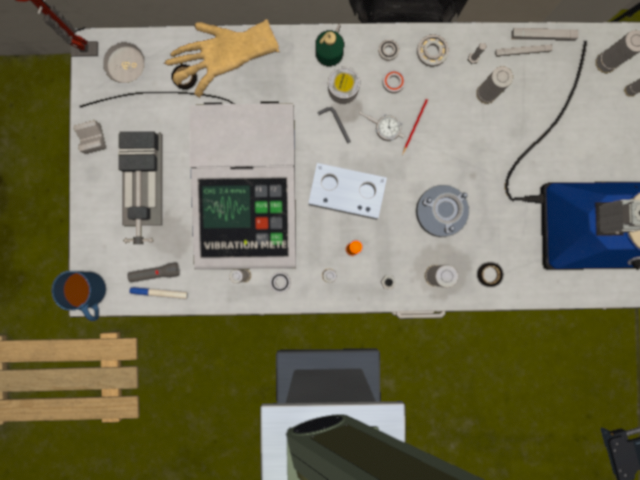

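View pics/scene0.png

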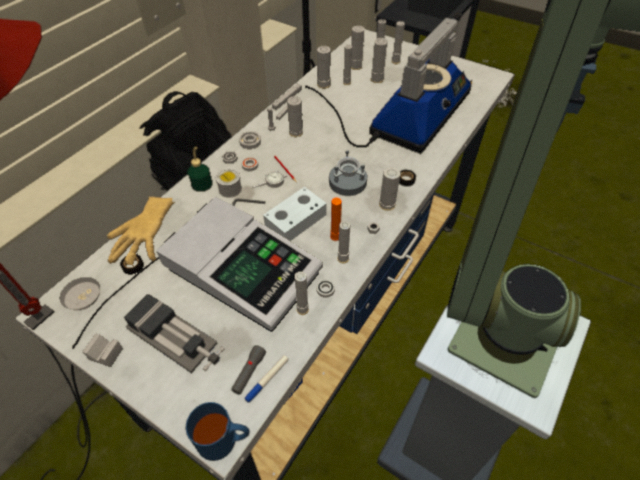

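Top view: slim sleeves at about (240,275) and (330,275), the orange one at (355,247), nut at (388,282), wide sleeve at (443,274), tape at (490,273), bearing at (280,282), rack at (347,190), cradle at (442,210). The scene view agrees, with slim sleeves at (302,293) and (344,242) and the wide one at (389,188). Next I'll zoom in for measurement.

Run:
```python
from h import *
t=cv2.imread('pics/top0.png');s=cv2.imread('pics/scene0.png')
cv2.imwrite('pics/c1.png',cv2.resize(t[160:310,220:510],(783,405),interpolation=cv2.INTER_CUBIC))
cv2.imwrite('pics/c2.png',cv2.resize(s[140:340,250:450],(600,600),interpolation=cv2.INTER_CUBIC))
```

```text
(no output)
```

View pics/c1.png

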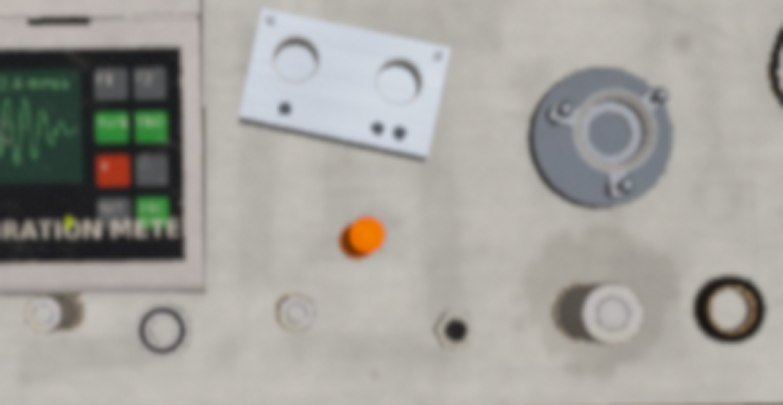

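View pics/c2.png

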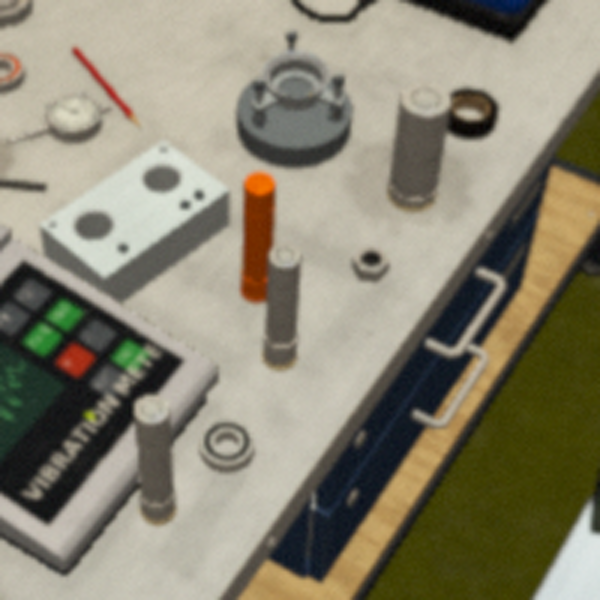

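c1 shows slim tops at (43,313) and (297,312), wide top at (611,313), sockets at (296,60) one-dot and (399,82) two-dot, and ring at (612,131). c2 shows the same items at (151,407), (285,255), (425,99), (95,225), (162,178) and (297,78).

Run:
```python
from h import *
t=V('top0');s=V('scene0')
a=lambda p:((p[0]+.5)/2.7-.5+220,(p[1]+.5)/2.7-.5+160)
b=lambda p:((p[0]+.5)/3-.5+250,(p[1]+.5)/3-.5+140)
for n,p,q,z in [('slimL',(43,313),(151,407),0),('slimM',(297,312),(285,255),0),('wide',(611,313),(425,99),126),('orange',(367,236),(260,183),144),('h1',(296,60),(95,225),50),('h2',(399,82),(162,178),50),('ring',(612,131),(297,78),74),('nut',(452,330),(371,263),16),('bearing',(162,330),(227,446),14)]:
    X=tri([t,s],[a(p),b(q)]); print(n,X.round(1),'top@z',t.plane(a(p),z or X[2]).round(1),'resid',(t.proj(X)[0]-a(p)).round(1),(s.proj(X)[0]-b(q)).round(1))
for p in [(265,10),(450,47),(427,158),(240,121)]: print(t.plane(a(p),50).round(1))
print(t.plane(a((205,290)),50), V('wrist0').K, np.array(env.state()['qpos']))
```

```text
slimL [440.5 191.7 146.2] top@z [440.9 192.  146.2] resid [0.2 0.2] [-0.2 -0. ]
slimM [438.1   3.3 137.9] top@z [438.8   3.7 137.9] resid [0.2 0.3] [-0.3 -0. ]
wide [ 433.7 -233.8  126.1] top@z [ 434.1 -233.6  126. ] resid [0.1 0.2] [-0.2  0. ]
orange [494.3 -49.2 144.8] top@z [494.5 -49.2 144. ] resid [0.  0.1] [-0.1 -0. ]
h1 [639.7  -0.7  50.4] top@z [ 6.405e+02 -3.000e-01  5.000e+01] resid [0.2 0.3] [-0.3 -0. ]
h2 [621.2 -83.   50.5] top@z [621.5 -82.9  50. ] resid [0.1 0.1] [-0.1 -0. ]
ring [ 576.5 -250.4   69.4] top@z [ 577.1 -248.8   74. ] resid [0.3 0.5] [-0.4 -0. ]
nut [ 419.7 -126.3   12.9] top@z [ 420.8 -125.3   16. ] resid [0.3 0.5] [-0.4 -0. ]
bearing [423.7 112.6   7.8] top@z [424.5 112.6  14. ] resid [0.2 0.3] [-0.3 -0. ]
[681.4  24.1  50. ]
[ 649.3 -124.6   50. ]
[ 559.8 -104.2   50. ]
[591.8  45.5  50. ]
[456.58847349  75.44703197  50.        ] [[373.75026078   0.         323.59847339]
 [  0.         373.75026078 236.86798998]
 [  0.           0.           1.        ]] [-7.71212135e+01  1.83448510e+01  8.96887495e+01  1.06230677e-03
  7.20440896e+01 -1.14485923e+00]
```

Heights and residuals are good: slimL measures about 146 mm (slim_b) and slimM about 138 mm (slim_a). Taking slimL first.

```bash
python3 -m jog '{"jaw":[91,80,70],"slide":[[0,0,0],[0,0,0],[0,0,0]],"spin":[0.875,0.875,0]}' 30
Z='x'; python3 -m jog '{"jaw":[60,60,60,60,60,60,60,60,60,60],"slide":[[0.4,-1,0],[0.4,-1,0],[0.4,-1,0],[0.4,-1,0],[0.4,-1,0],[0.4,-1,0],[0.4,-1,0],[0.4,-1,0],[0.4,-1,0],[0.4,-1,0]],"spin":[0,0,0,0,0,0,0,0,0,0]}'
python3 -m jog '{"jaw":[60,60,60,60,60,60,60,60,60,60],"slide":[[0.4,-1,0],[0.4,-1,0],[0.4,-1,0],[0.4,-1,0],[0.4,-1,0],[0.4,-1,0],[0.4,-1,0],[0.4,-1,0],[0.4,-1,0],[0.4,-1,0]],"spin":[0,0,0,0,0,0,0,0,0,0]}'
python3 -m jog '{"jaw":[60,60,60],"slide":[[0.4,-1,0],[0.4,-1,0],[0,0,0]],"spin":[0,0,0]}'
python3 - <<'E'
from h import *
s=env.state();print(s['ee_pos'],s['ee_rot'],s['time_s']);snap('wrist','w1')
v=V('w1');print(v.C,v.proj([[440.5,191.7,145],[440.5,191.7,0]]))
E
```

```text
time_s: 0.45
ee_pos: [139.3, -557.7, 213.6]
ee_rot: [-180.0, 0.0, 0.0]
force: [0.2, -0.2, -0.3]
gripper_width: 78.1
gripper_force: 0.0
time_s: 1.45
ee_pos: [259.4, -256.5, 214.0]
ee_rot: [180.0, -0.0, 0.2]
force: [0.1, 0.2, 0.2]
gripper_width: 60.3
gripper_force: 0.0
time_s: 2.45
ee_pos: [379.2, 43.6, 214.0]
ee_rot: [180.0, -0.0, 0.2]
force: [1.0, 0.5, -0.3]
gripper_width: 60.0
gripper_force: 0.0
time_s: 2.75
ee_pos: [404.3, 105.0, 213.9]
ee_rot: [-179.9, -0.0, 0.4]
force: [-0.5, -0.4, 0.1]
gripper_width: 60.0
gripper_force: 0.0
[404.33593726 104.9638531  213.8536882 ] [-1.79933083e+02 -4.69486022e-02  3.96311438e-01] 2.75
[473.26008346 104.92662534 383.78872035] [[188.71141268 194.0962127 ]
 [238.79448483 174.90151909]]
```

View pics/w1.png

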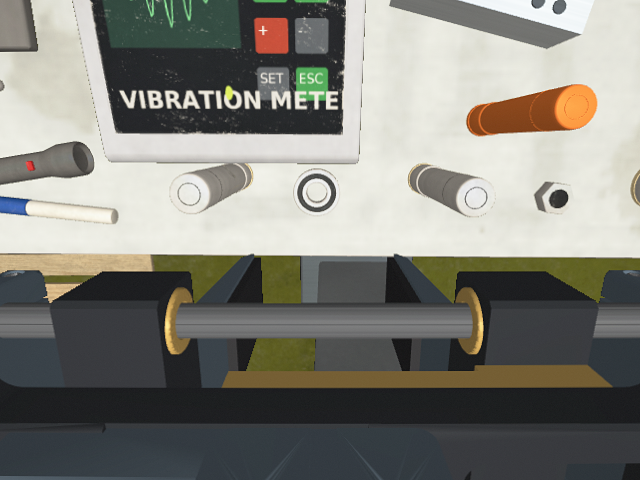

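w1 is sharp. The left slim top sits at (189,193), 1 px from its prediction, so the positions hold.

```bash
python3 -m jog '{"jaw":[60,60,60,60,60,60],"slide":[[0.3,-0.72,0],[0.3,-0.72,0],[0.3,-0.72,0],[0.3,-0.72,0],[0,0,0],[0,0,0]],"spin":[0.05,0,0,0,0,0]}'
python3 - <<'E'
from h import *
s=env.state();print(s['ee_pos'],s['ee_rot'])
E
```

```text
time_s: 3.4
ee_pos: [438.8, 187.3, 213.6]
ee_rot: [179.9, 0.1, -0.3]
force: [-0.2, -0.5, -0.2]
gripper_width: 60.2
gripper_force: 0.0
[438.84807021 187.30109298 213.63127836] [ 1.79919862e+02  7.12054670e-02 -3.21892048e-01]
```

```bash
python3 -m jog '{"jaw":[60,60,60],"slide":[[0.06,-0.14,0],[0,0,0],[0,0,0]],"spin":[0,0,0]}'
python3 - <<'E'
from h import *
for i in range(3): s=env.state();print(s['ee_pos'],s['ee_rot'])
snap('wrist','w2');v=V('w2')
print(v.proj([[440.5,191.7,145],[440.5,191.7,0]]))
s=env.state();print(s['ee_pos'])
E
```

```text
time_s: 3.7
ee_pos: [441.1, 192.0, 214.0]
ee_rot: [180.0, -0.0, -0.4]
force: [0.7, -0.5, 0.5]
gripper_width: 59.8
gripper_force: 0.0
[441.13728198 192.03610451 214.04789412] [ 1.79984443e+02 -4.34225894e-03 -4.01631762e-01]
[441.13728198 192.03610451 214.04789412] [ 1.79984443e+02 -4.34225894e-03 -4.01631762e-01]
[441.13728198 192.03610451 214.04789412] [ 1.79984443e+02 -4.34225894e-03 -4.01631762e-01]
[[323.93411934 249.88724997]
 [323.86383156 210.89413512]]
[441.10389321 192.14185607 214.01895987]
```

Good alignment. Down 131 mm, close, and lift a little.

```bash
python3 -m jog '{"jaw":[60,60,60,60,60,60,60,60],"slide":[[0,0,0.8],[0,0,0.8],[0,0,0.8],[0,0,0.8],[0,0,0.8],[0,0,0.36],[0,0,0],[0,0,0]],"spin":[0,0,0,0,0,0,0,0]}'
python3 -m jog '{"jaw":[40,36,34,32,31,29,26,24,22,22],"slide":[[0,0,0],[0,0,0],[0,0,0],[0,0,0],[0,0,0],[0,0,0],[0,0,0],[0,0,0],[0,0,0],[0,0,0]],"spin":[0,0,0,0,0,0,0,0,0,0]}' 40
```

```text
time_s: 4.55
ee_pos: [441.9, 192.8, 83.8]
ee_rot: [-180.0, -0.1, -0.4]
force: [0.4, 0.2, 0.8]
gripper_width: 60.0
gripper_force: 0.0
time_s: 5.55
ee_pos: [441.3, 192.5, 83.2]
ee_rot: [180.0, -0.0, -0.4]
force: [-0.2, -1.2, 2.4]
gripper_width: 27.9
gripper_force: 40.0
```

```bash
python3 -m jog '{"jaw":[22,22,22,22,22,22,22,22],"slide":[[0,0,-0.4],[0,0,-0.7],[0,0,-0.8],[0,0,-0.8],[0,0,-0.8],[0,0,-0.8],[0,0,-0.7],[0,0,-0.3]],"spin":[0,0,0,0,0,0,0,0]}'
python3 -m jog '{"jaw":[22,22,22,22,22,22,22,22,22,22],"slide":[[0.3,0.3,0],[0.6,0.6,0],[0.9,0.87,0],[0.9,0.87,0],[0.9,0.87,0],[0.9,0.87,0],[0.9,0.87,0],[0.7,0.7,0],[0.4,0.35,0],[0.13,0.13,0]],"spin":[0,0,0,0,0,0,0,0,0,0]}'
python3 -m jog '{"jaw":[22,22,22,22],"slide":[[0,0,0],[0,0,0],[0,0,0],[0,0,0]],"spin":[0,0,0,0]}'
python3 - <<'E'
from h import *
s=env.state();print(s['ee_pos'],s['ee_rot'],s['gripper_width'])
snap('wrist','w3');snap('top','t3');snap('scene','s3');v=V('w3')
print(v.proj([[640,-.5,50],[621.3,-83,50],[640,-.5,180],[640,-.5,324]]))
E
```

```text
time_s: 6.35
ee_pos: [441.8, 193.1, 243.5]
ee_rot: [-179.9, -0.1, -0.4]
force: [0.6, 0.4, -2.8]
gripper_width: 28.1
gripper_force: 40.0
time_s: 7.35
ee_pos: [639.5, -3.8, 239.2]
ee_rot: [180.0, 0.2, -0.5]
force: [-0.8, 0.2, -2.7]
gripper_width: 28.7
gripper_force: 40.0
time_s: 7.75
ee_pos: [638.4, -0.8, 242.4]
ee_rot: [180.0, -0.0, -0.3]
force: [0.7, 1.0, -2.5]
gripper_width: 28.3
gripper_force: 40.0
[638.43469676  -0.80850568 242.42842817] [ 1.79999701e+02 -9.24471782e-03 -3.15669459e-01] 28.340460807342275
[[323.23918907 212.66841066]
 [406.16418289 230.66059906]
 [322.92324779 249.53537329]
 [321.66724826 396.20532948]]
```

View pics/w3.png

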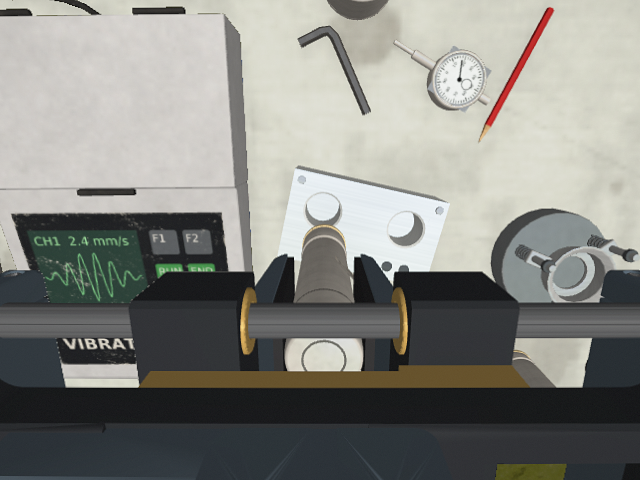

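w3 shows the held sleeve, base rim near (324,227), in front of the one-dot socket at about (323,209). The two-dot socket is at (406,230). I'll zoom in to refine the sockets.

Run:
```python
from h import *
v=V('w3');im=v.im[:,:,::-1].copy()
c=im[160:300,265:465];k=4;c=cv2.resize(c,None,fx=k,fy=k,interpolation=cv2.INTER_CUBIC)
a=np.linspace(0,2*np.pi,60)
def dr(x,y,z,r,col):
    p=(v.proj(np.c_[x+r*np.cos(a),y+r*np.sin(a),0*a+z])-[265,160]+.5)*k-.5
    cv2.polylines(c,[p.round().astype(int)],True,col,1)
for x,y in((640,-.5),(621.3,-83)):
    dr(x,y,50,17.5,(0,0,255)); dr(x,y,50,19.5,(255,0,0))
s=env.state()['ee_pos']
dr(s[0]-.7,s[1]-.7,s[2]-83.2,14.8,(0,200,0))
cv2.imwrite('pics/c3.png',c)
```

```text
(no output)
```

View pics/c3.png

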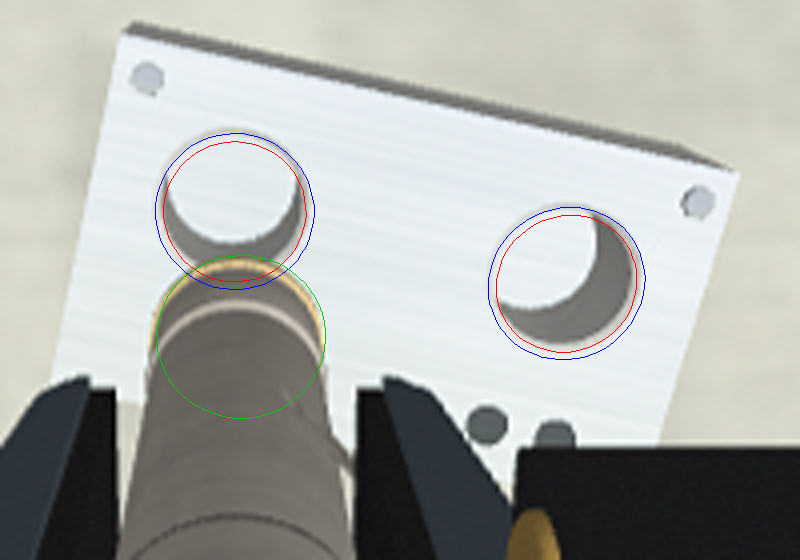

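Circle overlays match within about 2 px. I'll check intensity profiles through the right socket to get its true edges.

Run:
```python
from h import *
g=cv2.cvtColor(V('w3').im,cv2.COLOR_RGB2GRAY)
print('colR',list(zip(range(206,254),g[206:254,406].tolist())))
print('rowR',list(zip(range(382,430),g[232,382:430].tolist())))
print('colL',g[186:232,316].tolist()); print('rowL',list(zip(range(300,346),g[208,300:346].tolist())))
```

```text
colR [(206, 237), (207, 236), (208, 238), (209, 238), (210, 223), (211, 194), (212, 228), (213, 241), (214, 240), (215, 239), (216, 240), (217, 241), (218, 238), (219, 237), (220, 239), (221, 239), (222, 238), (223, 236), (224, 237), (225, 236), (226, 236), (227, 241), (228, 241), (229, 237), (230, 237), (231, 237), (232, 239), (233, 245), (234, 188), (235, 112), (236, 116), (237, 118), (238, 120), (239, 118), (240, 117), (241, 117), (242, 119), (243, 119), (244, 116), (245, 132), (246, 203), (247, 222), (248, 231), (249, 237), (250, 240), (251, 240), (252, 238), (253, 237)]
rowR [(382, 235), (383, 236), (384, 236), (385, 236), (386, 232), (387, 222), (388, 232), (389, 237), (390, 237), (391, 237), (392, 237), (393, 237), (394, 237), (395, 237), (396, 237), (397, 237), (398, 237), (399, 238), (400, 238), (401, 238), (402, 238), (403, 238), (404, 239), (405, 238), (406, 239), (407, 243), (408, 219), (409, 148), (410, 115), (411, 114), (412, 116), (413, 117), (414, 117), (415, 117), (416, 116), (417, 116), (418, 115), (419, 114), (420, 112), (421, 109), (422, 167), (423, 195), (424, 19
[... 155 characters left out ...]
233, 233, 233, 233, 235, 236, 232, 231, 234, 235, 234, 233, 231, 232, 237, 229, 164, 120, 125, 126, 124, 124, 118, 148, 183, 141, 99, 99, 100]
rowL [(300, 237), (301, 238), (302, 239), (303, 228), (304, 227), (305, 182), (306, 128), (307, 193), (308, 234), (309, 233), (310, 233), (311, 232), (312, 232), (313, 234), (314, 235), (315, 235), (316, 236), (317, 235), (318, 235), (319, 235), (320, 235), (321, 234), (322, 234), (323, 233), (324, 233), (325, 232), (326, 232), (327, 231), (328, 232), (329, 231), (330, 231), (331, 230), (332, 231), (333, 231), (334, 232), (335, 232), (336, 233), (337, 238), (338, 179), (339, 105), (340, 168), (341, 181), (342, 233), (343, 237), (344, 237), (345, 237)]
```

```bash
python3 -m jog '{"jaw":[22,22,22,22,22,22,22,22],"slide":[[0.12,-0.045,0],[0,0,0.5],[0,0,0.8],[0,0,0.8],[0,0,0.8],[0,0,0.3],[0,0,0],[0,0,0]],"spin":[0.0,0,0,0,0,0,0,0]}'
python3 - <<'E'
from h import *
s=env.state();print(s['ee_pos'],s['ee_rot'],s['gripper_width'])
snap('wrist','w4');v=V('w4');im=v.im[:,:,::-1].copy()
x0,y0=220,120;c=im[y0:y0+150,x0:x0+200];k=4;c=cv2.resize(c,None,fx=k,fy=k,interpolation=cv2.INTER_CUBIC)
a=np.linspace(0,2*np.pi,60)
def dr(x,y,z,r,col):
    p=(v.proj(np.c_[x+r*np.cos(a),y+r*np.sin(a),0*a+z])-[x0,y0]+.5)*k-.5
    cv2.polylines(c,[p.round().astype(int)],True,col,1)
for x,y in((641.5,.1),(622.7,-82.4)): dr(x,y,50,18.5,(255,0,0))
s=s['ee_pos'];dr(s[0]-.9,s[1]-.6,s[2]-83.2,15,(0,200,0))
cv2.imwrite('pics/c4.png',c)
E
```

```text
time_s: 8.7
ee_pos: [643.5, -0.2, 147.2]
ee_rot: [180.0, -0.1, -0.4]
force: [-0.6, 0.5, -1.8]
gripper_width: 28.3
gripper_force: 40.0
[ 6.43466023e+02 -1.72917469e-01  1.47223542e+02] [ 1.79995964e+02 -1.17429618e-01 -3.72749437e-01] 28.34102315909403
```

View pics/c4.png

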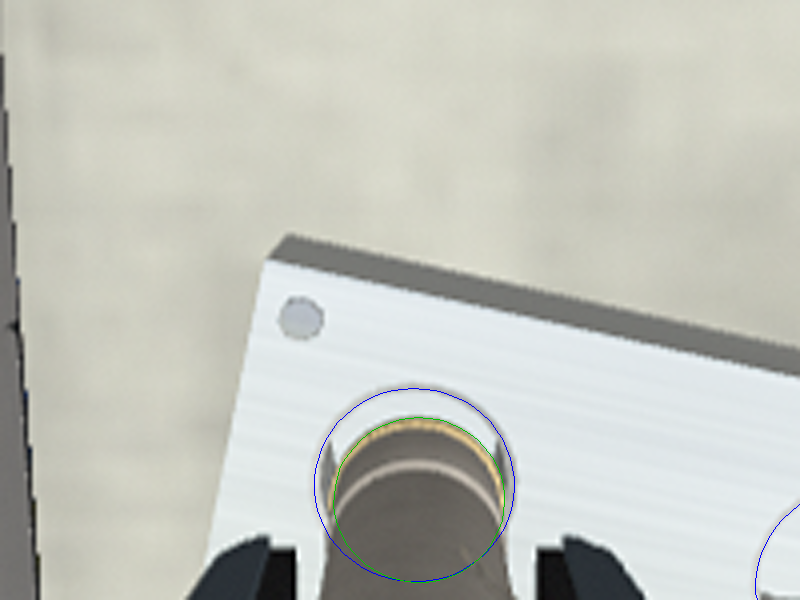

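The sleeve rim is inside the mouth circle, within about 1 mm of centre. Inserting.

```bash
python3 -m jog '{"jaw":[22,22,22,22,22,22,22,22],"slide":[[-0.02,-0.015,0.1],[0,0,0.2],[0,0,0.2],[0,0,0.2],[0,0,0.2],[0,0,0.2],[0,0,0.2],[0,0,0]],"spin":[0,0,0,0,0,0,0,0]}'
python3 -m jog '{"jaw":[22,22,22,22,22],"slide":[[0,0,0.15],[0,0,0.1],[0,0,0.1],[0,0,0.05],[0,0,0]],"spin":[0,0,0,0,0]}'
```

```text
time_s: 9.55
ee_pos: [641.3, 0.2, 105.9]
ee_rot: [180.0, 0.1, -0.4]
force: [0.3, -0.3, -2.6]
gripper_width: 28.2
gripper_force: 40.0
time_s: 10.05
ee_pos: [641.8, 0.2, 94.9]
ee_rot: [180.0, 0.0, -0.4]
force: [0.3, -1.4, -2.1]
gripper_width: 28.1
gripper_force: 40.0
```

```bash
python3 -m jog '{"jaw":[22,22,22],"slide":[[0,0,0.04],[0,0,0.03],[0,0,0]],"spin":[0,0,0]}'
```

```text
time_s: 10.35
ee_pos: [642.1, 0.2, 93.2]
ee_rot: [180.0, -0.0, -0.4]
force: [-0.7, -0.3, -2.3]
gripper_width: 28.1
gripper_force: 40.0
```

```bash
python3 -m jog '{"jaw":[28,32,38,44,50,50,50],"slide":[[0,0,0],[0,0,0],[0,0,0],[0,0,0],[0,0,0],[0,0,0],[0,0,0]],"spin":[0,0,0,0,0,0,0]}'
```

```text
time_s: 11.05
ee_pos: [642.0, 0.2, 93.1]
ee_rot: [180.0, -0.0, -0.4]
force: [0.2, 0.1, 0.3]
gripper_width: 49.9
gripper_force: 0.0
```

```bash
python3 -m jog '{"jaw":[50,50,50,60,60,60,60,60],"slide":[[0,0,-0.3],[0,0,-0.7],[0,0,-0.8],[0,0,-0.8],[0,0,-0.8],[0,0,-0.6],[0,0,0],[0,0,0]],"spin":[-0.05,0,0,0,0,0,0,0]}'
python3 -m jog '{"jaw":[60,60,60,60,60,60,60,60,60,60],"slide":[[-0.4,-0.01,0],[-0.8,-0.02,0],[-0.9,-0.02,0],[-0.9,-0.02,0],[-0.9,-0.02,0],[-0.9,-0.02,0],[-0.8,0,0],[-0.7,0,0],[-0.4,0,0],[-0.1,0,0]],"spin":[0,0,0,0,0,0,0,0,0,0]}'
python3 -m jog '{"jaw":[60,60,60,60],"slide":[[0,0,0],[0,0,0],[0,0,0],[0,0,0]],"spin":[0,0,0,0]}'
python3 - <<'E'
from h import *
snap('scene','s5');snap('wrist','w5')
v=V('w5');print(env.state()['ee_pos'],v.proj([[438.3,3.4,138],[438.3,3.4,0]]))
s=V('scene0');print('sleeve1 top expect scene px',V('s5').proj([[641.5,.1,154],[640.9,-.3,10]]))
E
```

```text
time_s: 11.85
ee_pos: [641.8, 0.3, 213.1]
ee_rot: [180.0, -0.0, 0.0]
force: [0.2, -0.2, -0.7]
gripper_width: 60.0
gripper_force: 0.0
time_s: 12.85
ee_pos: [436.5, 3.5, 212.4]
ee_rot: [180.0, 0.1, 0.0]
force: [-0.0, 0.5, -0.1]
gripper_width: 60.4
gripper_force: 0.0
time_s: 13.25
ee_pos: [438.5, 3.4, 212.9]
ee_rot: [180.0, 0.0, 0.0]
force: [0.1, -0.9, -0.3]
gripper_width: 59.9
gripper_force: 0.0
[438.29560381   3.44064299 212.89502088] [[323.50761603 246.72596839]
 [323.61097043 210.55559835]]
sleeve1 top expect scene px [[277.57794813 187.45339594]
 [281.58985399 224.2561901 ]]
```

Run:
```python
from h import *
v=V('w1');print(v.proj([[438.3,3.4,138],[438.3,3.4,0]]))
c=cv2.resize(v.im[150:230,395:505,::-1],None,fx=3,fy=3,interpolation=cv2.INTER_CUBIC)
s=V('s5').im[160:260,240:330,::-1]; s=cv2.resize(s,(270,300),interpolation=cv2.INTER_CUBIC)
o=np.zeros((300,610,3),np.uint8);o[:240,:330]=c;o[:,335:605]=s;cv2.imwrite('pics/c5.png',o)
```

```text
[[477.4201233  197.80404345]
 [423.66301609 178.2577411 ]]
```

View pics/c5.png

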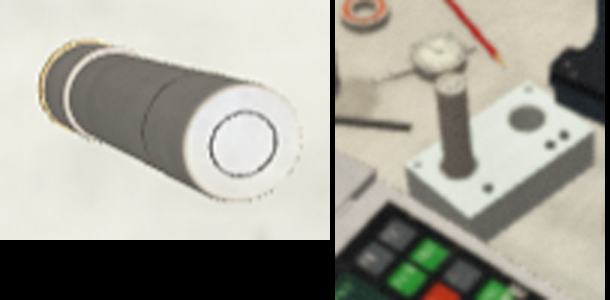

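Left crop: the slim_a top is at (476,197), about 1 px from prediction. Right crop: the first sleeve is upright and fully down in the one-dot socket. Now grasping slim_a.

```bash
python3 -m jog '{"jaw":[60,60,60,60,60,60,60,60],"slide":[[0,-0.02,0.8],[0,0,0.8],[0,0,0.8],[0,0,0.8],[0,0,0.8],[0,0,0.33],[0,0,0],[0,0,0]],"spin":[0,0,0,0,0,0,0,0]}'
python3 -m jog '{"jaw":[40,36,34,32,31,29,26,24,22,22],"slide":[[0,0,0],[0,0,0],[0,0,0],[0,0,0],[0,0,0],[0,0,0],[0,0,0],[0,0,0],[0,0,0],[0,0,0]],"spin":[0,0,0,0,0,0,0,0,0,0]}' 40
python3 -m jog '{"jaw":[22,22,22,22,22,22,22,22],"slide":[[0,0,-0.4],[0,0,-0.7],[0,0,-0.8],[0,0,-0.8],[0,0,-0.8],[0,0,-0.8],[0,0,-0.7],[0,0,-0.33]],"spin":[0,0,0,0,0,0,0,0]}'
```

```text
time_s: 14.15
ee_pos: [438.8, 4.0, 83.8]
ee_rot: [180.0, -0.1, 0.0]
force: [-0.0, 0.8, 0.5]
gripper_width: 60.0
gripper_force: 0.0
time_s: 15.15
ee_pos: [438.0, 4.2, 83.2]
ee_rot: [-180.0, -0.0, 0.0]
force: [-1.5, 1.1, 2.0]
gripper_width: 29.4
gripper_force: 40.0
time_s: 15.95
ee_pos: [438.4, 3.8, 244.2]
ee_rot: [180.0, -0.1, 0.0]
force: [0.1, -0.2, -2.8]
gripper_width: 29.1
gripper_force: 40.0
```

```bash
python3 -m jog '{"jaw":[22,22,22,22,22,22,22,22,22,22],"slide":[[0.3,0.14,-0.3],[0.6,0.28,-0.2],[0.8,0.375,0],[0.8,0.375,0],[0.8,0.375,0],[0.8,0.375,0],[0.8,0.375,0],[0.7,0.33,0],[0.4,0.19,0],[0.13,0.06,0]],"spin":[0,0,0,0,0,0,0,0,0,0]}'
python3 -m jog '{"jaw":[22,22,22],"slide":[[0,0,0],[0,0,0],[0,0,0]],"spin":[0,0,0]}'
```

```text
time_s: 16.95
ee_pos: [622.4, -82.8, 255.8]
ee_rot: [180.0, 0.2, -0.0]
force: [-0.4, -0.6, -2.0]
gripper_width: 29.6
gripper_force: 40.0
time_s: 17.25
ee_pos: [621.1, -81.7, 258.1]
ee_rot: [180.0, 0.0, 0.0]
force: [-0.6, 0.4, -2.0]
gripper_width: 29.4
gripper_force: 40.0
```

```bash
python3 -m jog '{"jaw":[22,22,22,22,22,22,22,22,22],"slide":[[0.045,0.015,0],[0,0,0.5],[0,0,0.8],[0,0,0.8],[0,0,0.8],[0,0,0.6],[0,0,0.2],[0,0,0],[0,0,0]],"spin":[0,0,0,0,0,0,0,0,0]}'
python3 - <<'E'
from h import *
snap('wrist','w6');v=V('w6');g=cv2.cvtColor(v.im,cv2.COLOR_RGB2GRAY)
p=env.state()['ee_pos'];print(p,v.proj([[622.7,-82.4,50],[622.7,-82.4+18.5,50],[622.7,-82.4-18.5,50],[622.7+18.5,-82.4,50],[p[0],p[1],p[2]-83],[p[0]+15.5,p[1],p[2]-83],[p[0],p[1]+15.5,p[2]-83]]))
q=v.proj([[622.7,-82.4,50]])[0].round().astype(int);print(q)
for d in(-6,0,6): print('col',q[0]+d,q[1]-34,g[q[1]-34:q[1]-4,q[0]+d].tolist())
for d in(-6,0): print('row',q[1]+d,q[0]-32,g[q[1]+d,q[0]-32:q[0]+33].tolist())
E
```

```text
time_s: 18.15
ee_pos: [624.0, -82.6, 148.3]
ee_rot: [180.0, -0.1, 0.0]
force: [-0.4, -0.6, -2.3]
gripper_width: 29.7
gripper_force: 40.0
[624.10649361 -82.6718473  148.51661651] [[323.12699297 239.97212149]
 [298.19300012 239.97796848]
 [348.0620055  239.96604018]
 [323.11155673 215.44339071]
 [323.48204171 243.61671906]
 [323.47357163 221.95174072]
 [301.36356957 243.62175201]]
[323 240]
col 317 206 [231, 233, 230, 229, 231, 230, 230, 229, 230, 214, 192, 209, 232, 235, 235, 237, 173, 137, 152, 116, 92, 98, 103, 104, 105, 106, 108, 107, 148, 187]
col 323 206 [229, 230, 233, 232, 230, 230, 231, 232, 222, 192, 195, 227, 234, 236, 239, 189, 149, 172, 130, 92, 100, 105, 106, 108, 111, 111, 112, 150, 189, 202]
col 329 206 [231, 230, 231, 232, 233, 231, 231, 232, 235, 207, 176, 217, 234, 234, 235, 227, 158, 168, 152, 100, 96, 103, 107, 111, 113, 114, 115, 124, 164, 194]
row 234 291 [229, 230, 230, 230, 230, 231, 232, 221, 212, 215, 142, 128, 142, 169, 117, 95, 98, 99, 101, 101, 101, 100, 103, 103, 118, 139, 148, 156, 171, 178, 185, 187, 189, 191, 190, 189, 184, 172, 164, 157, 147, 129, 119, 119, 117, 119, 120, 121, 118, 114, 104, 175, 215, 123, 100, 140, 185, 180, 228, 234, 233, 234, 234, 235, 235]
row 240 291 [231, 232, 232, 232, 233, 233, 231, 219, 220, 175, 152, 148, 100, 98, 94, 122, 158, 177, 187, 172, 134, 103, 93, 93, 94, 95, 96, 95, 97, 96, 96, 95, 96, 94, 96, 94, 94, 96, 96, 96, 96, 96, 95, 95, 117, 154, 197, 208, 202, 176, 144, 126, 120, 118, 228, 132, 188, 188, 199, 236, 236, 235, 235, 235, 235]
```

```bash
python3 -m jog '{"jaw":[22,22,22,22,22,22,22,22],"slide":[[-0.03,0.01,0.1],[0,0,0.2],[0,0,0.2],[0,0,0.2],[0,0,0.2],[0,0,0.2],[0,0,0.2],[0,0,0]],"spin":[0,0,0,0,0,0,0,0]}'
python3 -m jog '{"jaw":[22,22,22,22,22],"slide":[[0,0,0.2],[0,0,0.15],[0,0,0.1],[0,0,0.03],[0,0,0]],"spin":[0,0,0,0,0]}'
```

```text
time_s: 19.0
ee_pos: [621.6, -82.8, 106.8]
ee_rot: [-180.0, 0.1, 0.0]
force: [-0.0, -0.5, -3.1]
gripper_width: 29.4
gripper_force: 40.0
time_s: 19.5
ee_pos: [622.4, -82.9, 93.6]
ee_rot: [180.0, -0.0, 0.0]
force: [0.0, -0.2, -2.5]
gripper_width: 29.6
gripper_force: 40.0
```

```bash
python3 -m jog '{"jaw":[28,32,38,44,50,50,50],"slide":[[0,0,0.01],[0,0,0],[0,0,0],[0,0,0],[0,0,0],[0,0,0],[0,0,0]],"spin":[0,0,0,0,0,0,0]}'
python3 -m jog '{"jaw":[50,50,50,50,60,60,60],"slide":[[0,0,-0.3],[0,0,-0.7],[0,0,-0.9],[0,0,-0.9],[0,0,-0.9],[0,0,-0.5],[0,0,0]],"spin":[0,0,0,0,0,0,0]}'
python3 -m jog '{"jaw":[60,70,75,75,75,75,75,75,75,75],"slide":[[-0.3,0.24,0],[-0.6,0.48,0],[-0.8,0.64,0],[-0.8,0.64,0],[-0.8,0.64,0],[-0.8,0.64,0],[-0.8,0.64,0],[-0.7,0.56,0],[-0.5,0.4,0],[-0.18,0.15,0]],"spin":[0,0,0,0,0,0,0,0,0,0]}'
python3 -m jog '{"jaw":[75,75,75],"slide":[[0,0,0],[0,0,0],[0,0,0]],"spin":[0,0,0]}'
python3 - <<'E'
from h import *
snap('wrist','w7');v=V('w7');p=env.state()['ee_pos'];print(p)
snap('scene','s7');snap('top','t7')
# sleeve tops: check heights by bright top faces in the scene view
s=V('s7');print(s.proj([[641.5,.1,154],[622.9,-82.5,148],[622.9,-82.5,170]]))
cv2.imwrite('pics/c7.png',np.hstack([cv2.resize(v.im[130:330,220:430,::-1],(420,400)),cv2.resize(s.im[130:230,250:345,::-1],(380,400),interpolation=cv2.INTER_CUBIC)]))
print(v.proj([[433.9,-233.7,126],[576.8,-249.5,74]]))
E
```

```text
time_s: 20.2
ee_pos: [622.4, -82.9, 93.4]
ee_rot: [180.0, -0.0, 0.0]
force: [1.6, 0.4, 0.7]
gripper_width: 49.7
gripper_force: 0.0
time_s: 20.9
ee_pos: [623.8, -83.1, 222.9]
ee_rot: [179.9, -0.4, 0.0]
force: [-0.8, -0.2, 0.2]
gripper_width: 60.1
gripper_force: 0.0
time_s: 21.9
ee_pos: [431.3, -234.4, 218.1]
ee_rot: [-179.9, 0.2, -0.1]
force: [0.4, -0.4, -0.3]
gripper_width: 75.1
gripper_force: 0.0
time_s: 22.2
ee_pos: [434.5, -233.3, 219.0]
ee_rot: [-180.0, 0.0, 0.1]
force: [0.1, -0.5, -0.3]
gripper_width: 75.1
gripper_force: 0.0
[ 434.542112   -233.32775987  219.08990055]
[[277.57794813 187.45339594]
 [301.77487557 173.24088681]
 [301.48440478 167.03510902]]
[[324.01384327 240.64104448]
 [344.66958918  43.97615683]]
```

Run:
```python
from h import *
a=np.linspace(0,2*np.pi,80)
def crop(f,x0,y0,w,h,k,circ):
    v=V(f);c=cv2.resize(v.im[y0:y0+h,x0:x0+w,::-1],None,fx=k,fy=k,interpolation=cv2.INTER_CUBIC)
    for x,y,z,r,col in circ:
        p=(v.proj(np.c_[x+r*np.cos(a),y+r*np.sin(a),0*a+z])-[x0,y0]+.5)*k-.5
        cv2.polylines(c,[p.round().astype(int)],True,col,1)
    return c
R=(576.8,-249.5)
o=np.zeros((600,800,3),np.uint8)
o[:400,:400]=crop('w7',295,0,100,100,4,[(*R,74,31,(0,0,255)),(*R,30,58,(255,0,0))])
o[:300,400:]=crop('w7',275,195,100,75,4,[(433.9,-233.7,126,24.5,(0,0,255))])
o[300:,400:]=crop('s7',250,140,100,75,4,[(622.9,-82.5,148,15.5,(0,0,255)),(641.5,.1,154,15,(0,0,255))])
o[400:,:400]=crop('t7',415,187,67,34,6,[(*R,74,31,(0,0,255))])[:200,:400]
cv2.imwrite('pics/c7.png',o)
```

```text
(no output)
```

View pics/c7.png

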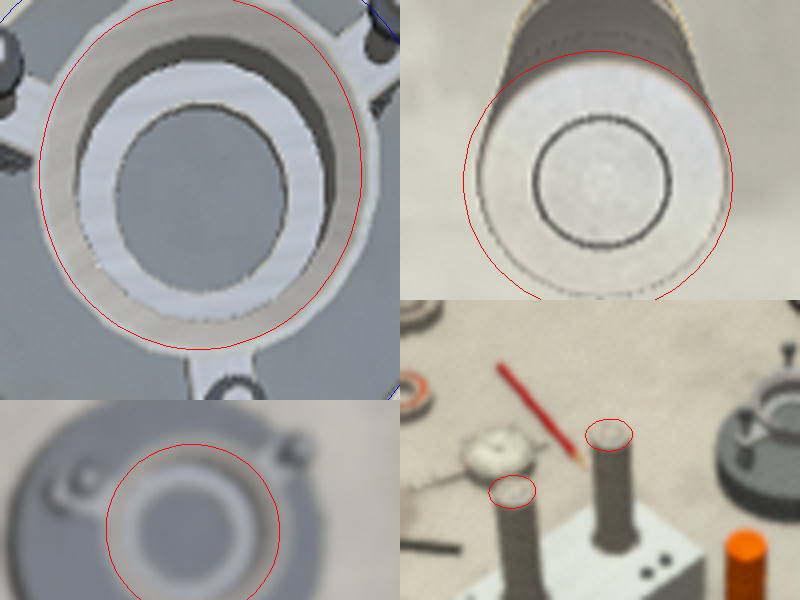

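c7: both slim sleeves are seated, with tops on the predicted circles, and the wide top is centred. The ring's ledge ellipse is at crop (201.5,190), its inner hole at (201.5,198) and its mouth edges at u=37–380.

Run:
```python
from h import *
v=V('w7')
f=lambda p:(295+(p[0]+.5)/4-.5,(p[1]+.5)/4-.5)
for n,p,z in[('ledge',(201.5,190),55),('hole',(201.5,198.5),55),('mouth L',(37,175),74),('mouth R',(378,175),74),('mouth bot',(208,352),74),('hole50',(201.5,198.5),50)]: print(n,v.plane(f(p),z).round(1))
t=V('t7');g=lambda p:(415+(p[0]+.5)/6-.5,187+(p[1]-400+.5)/6-.5)
print('top ledge hole',t.plane(g((187,533)),55))
# inner hole via blob in top image and wrist image
for f_,roi in(('w7',(310,360,15,85)),('t7',None)):
    V_=V(f_)
    if roi is None:
        q=V_.proj([[577,-249.5,55]])[0].astype(int);roi=(q[0]-8,q[0]+9,q[1]-8,q[1]+9)
    hsv=cv2.cvtColor(V_.im,cv2.COLOR_RGB2GRAY)[roi[2]:roi[3],roi[0]:roi[1]]
    th,b=cv2.threshold(cv2.resize(hsv,None,fx=4,fy=4,interpolation=cv2.INTER_CUBIC),0,255,cv2.THRESH_OTSU+cv2.THRESH_BINARY_INV)
    cs,_=cv2.findContours(b,cv2.RETR_LIST,cv2.CHAIN_APPROX_NONE)
    for c in cs:
        if cv2.contourArea(c)>1500:
            e=cv2.fitEllipse(c); uv=((e[0][0]+.5)/4-.5+roi[0],(e[0][1]+.5)/4-.5+roi[2]); print(f_,e,uv,V_.plane(uv,55).round(1),V_.plane(uv,50).round(1))
```

```text
ledge [ 578.9 -250.8   55. ]
hole [ 577.3 -250.8   55. ]
mouth L [ 577.2 -218.1   74. ]
mouth R [ 577.3 -283.7   74. ]
mouth bot [ 545.2 -251.5   74. ]
hole50 [ 578.4 -251.    50. ]
top ledge hole [ 577.77725992 -251.51500557   55.        ]
w7 ((22.070838928222656, 257.4952087402344), (48.751033782958984, 81.4423828125), 132.0693359375) (315.14270973205566, 78.9988021850586) [ 554.5 -226.2   55. ] [ 555.2 -226.1   50. ]
w7 ((132.77590942382812, 137.21742248535156), (152.27224731445312, 195.8345489501953), 0.842954695224762) (342.81897735595703, 48.92935562133789) [ 577.5 -249.    55. ] [ 578.6 -249.2   50. ]
w7 ((-53.334815979003906, -120.00509643554688), (244.75660705566406, 364.885009765625), 0.0) (296.291296005249, -15.376274108886719) [ 624.2 -211.7   55. ] [ 626.  -211.3   50. ]
t7 ((39.04197692871094, 32.987281799316406), (60.33551025390625, 62.34134292602539), 172.08860778808594) (np.float64(445.38549423217773), np.float64(208.8718204498291)) [ 577.5 -250.7   55. ] [ 578.  -251.8   50. ]
```

```bash
python3 -m jog '{"jaw":[75,75,75,75,75,75,75,75],"slide":[[-0.01,0.025,0.8],[0,0,0.8],[0,0,0.8],[0,0,0.8],[0,0,0.8],[0,0,0.63],[0,0,0],[0,0,0]],"spin":[0,0,0,0,0,0,0,0]}'
python3 -m jog '{"jaw":[65,58,54,52,50,49,47,44,40,40],"slide":[[0,0,0],[0,0,0],[0,0,0],[0,0,0],[0,0,0],[0,0,0],[0,0,0],[0,0,0],[0,0,0],[0,0,0]],"spin":[0,0,0,0,0,0,0,0,0,0]}' 58
```

```text
time_s: 23.15
ee_pos: [434.2, -234.6, 80.7]
ee_rot: [180.0, -0.0, 0.1]
force: [0.2, -1.0, 1.0]
gripper_width: 75.2
gripper_force: 0.0
time_s: 24.15
ee_pos: [433.7, -234.5, 80.5]
ee_rot: [-180.0, -0.0, 0.0]
force: [-0.1, 1.7, 1.5]
gripper_width: 47.0
gripper_force: 58.0
```

```bash
python3 -m jog '{"jaw":[40,40,40,40,40,40,40,40],"slide":[[0,0,-0.3],[0,0,-0.6],[0,0,-0.7],[0,0,-0.7],[0,0,-0.7],[0,0,-0.5],[0,0,-0.17],[0,0,0]],"spin":[0,0,0,0,0,0,0,0]}'
python3 -m jog '{"jaw":[40,40,40,40,40,40,40,40,40,40],"slide":[[0.3,0.05,0],[0.6,0.07,0],[0.7,0.07,0],[0.7,0.07,0],[0.7,0.07,0],[0.7,0.07,0],[0.6,0.07,0],[0.35,0.05,0],[0.15,0.027,0],[0,0,0]],"spin":[0,0,0,0,0,0,0,0,0,0]}'
python3 -m jog '{"jaw":[40,40,40],"slide":[[0,0,0],[0,0,0],[0,0,0]],"spin":[0,0,0]}'
```

```text
time_s: 24.95
ee_pos: [433.5, -234.6, 190.6]
ee_rot: [180.0, -0.0, 0.0]
force: [0.9, -0.2, -6.2]
gripper_width: 46.9
gripper_force: 58.0
time_s: 25.95
ee_pos: [577.6, -250.9, 189.5]
ee_rot: [-180.0, 0.1, 0.0]
force: [-1.1, 0.7, -5.2]
gripper_width: 47.3
gripper_force: 58.0
time_s: 26.25
ee_pos: [577.2, -250.9, 190.9]
ee_rot: [180.0, -0.0, 0.0]
force: [-0.8, -0.3, -6.2]
gripper_width: 46.9
gripper_force: 58.0
```

```bash
python3 -m jog '{"jaw":[40,40,40,40,40,40,40],"slide":[[0.02,0,0.3],[0,0,0.4],[0,0,0.3],[0,0,0.15],[0,0,0.1],[0,0,0.1],[0,0,0]],"spin":[0,0,0,0,0,0,0]}'
python3 -m jog '{"jaw":[40,40,40,40,40],"slide":[[0,0,0.1],[0,0,0.1],[0,0,0.1],[0,0,0.05],[0,0,0]],"spin":[0,0,0,0,0]}'
```

```text
time_s: 26.95
ee_pos: [578.3, -250.9, 149.8]
ee_rot: [-180.0, 0.0, 0.0]
force: [0.7, -0.1, -6.0]
gripper_width: 47.0
gripper_force: 58.0
time_s: 27.45
ee_pos: [578.1, -250.9, 139.2]
ee_rot: [-180.0, 0.0, 0.0]
force: [-0.1, -0.4, -5.7]
gripper_width: 46.8
gripper_force: 58.0
```

```bash
python3 -m jog '{"jaw":[40,40,40,40],"slide":[[0,0,0.06],[0,0,0.06],[0,0,0.06],[0,0,0]],"spin":[0,0,0,0]}'
python3 -m jog '{"jaw":[40,40,40,40,40],"slide":[[0,0,0.1],[0,0,0.1],[0,0,0.1],[0,0,0],[0,0,0]],"spin":[0,0,0,0,0]}'
```

```text
time_s: 27.85
ee_pos: [578.5, -251.0, 135.5]
ee_rot: [180.0, -0.1, 0.0]
force: [-0.8, 1.0, 0.3]
gripper_width: 47.0
gripper_force: 58.0
time_s: 28.35
ee_pos: [578.6, -251.0, 126.5]
ee_rot: [180.0, -0.1, 0.0]
force: [-2.8, 1.2, 6.9]
gripper_width: 46.8
gripper_force: 58.0
```

```bash
python3 -m jog '{"jaw":[40,40,40,40,40],"slide":[[0,0,0.1],[0,0,0.1],[0,0,0.1],[0,0,0],[0,0,0]],"spin":[0,0,0,0,0]}'
python3 -m jog '{"jaw":[40,40,40,40],"slide":[[0,0,0.05],[0,0,0.03],[0,0,0],[0,0,0]],"spin":[0,0,0,0]}'
```

```text
time_s: 28.85
ee_pos: [578.6, -251.0, 118.3]
ee_rot: [180.0, -0.1, 0.0]
force: [-3.6, 2.6, 10.4]
gripper_width: 47.2
gripper_force: 58.0
time_s: 29.25
ee_pos: [578.6, -251.0, 116.1]
ee_rot: [180.0, -0.1, 0.0]
force: [-3.3, 1.9, 11.6]
gripper_width: 47.0
gripper_force: 58.0
```

```bash
python3 -m jog '{"jaw":[40,40,40],"slide":[[0,0,0.04],[0,0,0],[0,0,0]],"spin":[0,0,0]}'
python3 -m jog '{"jaw":[40,40,40],"slide":[[0,0,0.04],[0,0,0],[0,0,0]],"spin":[0,0,0]}'
```

```text
time_s: 29.55
ee_pos: [578.7, -251.0, 115.5]
ee_rot: [179.9, -0.1, 0.0]
force: [-4.8, 2.5, 13.7]
gripper_width: 47.2
gripper_force: 58.0
time_s: 29.85
ee_pos: [578.7, -251.0, 115.4]
ee_rot: [179.9, -0.2, 0.0]
force: [-5.6, 3.0, 18.5]
gripper_width: 46.9
gripper_force: 58.0
```

Stalled at the stop: the force jumped with no further travel, about 20 mm after contact. I'll confirm it is steady, then hand in.

```bash
python3 -m jog '{"jaw":[40,40,40,40,40,40],"slide":[[0,0,0.03],[0,0,0],[0,0,0],[0,0,0],[0,0,0],[0,0,0]],"spin":[0,0,0,0,0,0]}'
python3 - <<'E'
from h import *
s=V('scene0');im=snap('scene','s9');d=cv2.absdiff(im,V('s7').im).max(2)
# bystanders: mean change around nut, bearing, orange
for n,P in [('nut',(420,-126,10)),('bearing',(424,112.6,8)),('orange',(494,-49,100))]:
    u,w=s.proj([P])[0].astype(int);print(n,np.abs(im[w-8:w+8,u-8:u+8].astype(int)-s.im[w-8:w+8,u-8:u+8]).mean())
print(env.job_done())
E
```

```text
time_s: 30.45
ee_pos: [578.8, -251.0, 115.4]
ee_rot: [179.9, -0.2, 0.0]
force: [-6.8, 3.9, 21.9]
gripper_width: 47.4
gripper_force: 58.0
nut 8.81640625
bearing 8.3125
orange 6.39453125
the job is handed in; nothing more can be done
None
```

The job is handed in at 30.5 s: both slim sleeves stand in their sockets, one dot first, and the arm is still holding the wide sleeve pressed to the ring's bottom stop at about 22 N.

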